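# Press the blue jug's spout flap shut

### The job

The yard is about to be swept: with the fingertips, gently push the standing-open spout flap of the blue jug down until it is fully shut, then withdraw. Leave the jug standing where it is (do not lift, drag or tip it), and leave everything else alone, including the white jug, whose flap stays open to air.

Things in the scene. Friction and masses are not known exactly. Their poses are not given: they have to be found in the camera images.
- blue_jug: Blue insulated plastic jug, loose, about 0.8 kg: round, 120 mm in diameter, its flat top at 200 mm, with a spout reaching 77 mm from its axis. It has a white flap and handle. Its own origin is the centre of its underside; its own -x axis is the way the spout points, +z up. Handle on the +x side out to 107 mm from the axis.
- blue_jug_hinge (a point): Middle of the hinge line of the blue jug's flap: 25 mm from the jug's axis towards the spout, 204 mm above the jug's underside; axes as the jug's (-x points out along the spout, the hinge line runs along y). Behind it (+x) the top of the jug is flat and clear, 4 mm below this point.
- blue_jug_flap_tip (a point): Middle of the free edge of the blue jug's white flap, a plate 48 mm long (hinge to free edge), 40 mm wide and 4 mm thick; turns with the flap. When the flap is shut it lies 48 mm from the hinge along the spout, at the hinge's height.
- blue_jug_flap (a joint): Rad. 0 = flap lying shut and flat over the spout; grows as the flap swings up and back; about 0.9 to 1.35 at the start, hard stops at 0 and 1.5. The hinge is slightly stiff: the flap stays where it is left, and less than half a newton at its free edge moves it.
- white_jug: White jug of the same shape and size with a grey flap, loose; to be left alone. Its own origin is the centre of its underside; its own -x axis is the way the spout points, +z up. Handle on the +x side out to 107 mm from the axis.
- white_jug_flap_tip (a point): Middle of the free edge of the white jug's grey flap, which stands open and is to be left alone.
- white_jug_flap (a joint): Rad. 0 = flap lying shut and flat over the spout; grows as the flap swings up and back; about 0.9 to 1.35 at the start, hard stops at 0 and 1.5. The hinge is slightly stiff: the flap stays where it is left, and less than half a newton at its free edge moves it.
- tumbler: Empty steel tumbler, loose, 66 mm across, 105 mm tall, standing between the jugs; origin at the centre of its underside.
- bowl: Blue ceramic bowl, loose, 150 mm across, 60 mm tall; origin at the centre of its underside.
- clay_cup: Terracotta cup, loose, 72 mm across, 70 mm tall; origin at the centre of its underside.
- ladle: Steel ladle lying on the sill, loose: cup 66 mm across and 28 mm tall, handle reaching 250 mm from the cup's centre along its -x; origin under the cup's centre.
- wood_box: Wooden box, loose, 180 x 110 x 78 mm with a sliding lid on top; origin at the centre of its underside.
- box_lid_grip (a point): Ridge on the sliding lid of the wooden box, 83 mm above the sill.
Not all that is in view belongs to the job. Of the things like the blue_jug, leave any that is orange; of the rest the smaller one is meant.

How it is judged:
On the way:
1. the blue jug's flap is brought down shut by the fingers (value of joint blue_jug_flap below 0.12 rad and contact force between the fingers and blue_jug above 0.1 N).
At the end, for the whole second after the job is handed in: The blue jug's flap is within 0.1 rad (5 mm at its free edge) of fully shut; the blue jug stands upright, at rest, within 15 mm of where it was; the white jug's flap still stands open as it was; every other thing is within 10 mm of where it was (value of joint blue_jug_flap below 0.1 rad and angle between blue_jug's own z axis and vertical below 0.04 rad and linear speed of blue_jug below 0.02 m/s and not (distance of blue_jug from where it was at the start of the episode above 0.015 m) and value of joint white_jug_flap above 0.8 rad and not (distance of bowl from where it was at the start of the episode above 0.01 m) and not (distance of tumbler from where it was at the start of the episode above 0.01 m) and not (distance of clay_cup from where it was at the start of the episode above 0.01 m) and not (distance of ladle from where it was at the start of the episode above 0.01 m) and not (distance of wood_box from where it was at the start of the episode above 0.01 m) and not (distance of white_jug from where it was at the start of the episode above 0.01 m) and not (distance of white_jug_flap_tip from where it was at the start of the episode above 0.012 m) and not (distance of box_lid_grip from where it was at the start of the episode above 0.01 m)); the robot touches nothing.
It fails at once if the blue jug is lifted by more than 10 mm or tipped by more than 0.12 rad (height (world z) of blue_jug above 0.01 m or angle between blue_jug's own z axis and vertical above 0.12 rad).
It fails at once if the blue jug is dragged or pushed more than 20 mm (distance of blue_jug from where it was at the start of the episode above 0.02 m).
It fails at once if the blue jug or its flap is pressed harder than 20 N (contact force between the fingers and blue_jug above 20 N).
It fails at once if the white jug or its flap is touched with more than 1 N (contact force between any of the fingers, the arm and white_jug above 1 N).
It fails at once if another thing is moved by more than 10 mm (distance of any of bowl, tumbler, clay_cup, ladle, wood_box, white_jug, box_lid_grip from where it was at the start of the episode above 0.01 m or distance of white_jug_flap_tip from where it was at the start of the episode above 0.012 m).
It also fails if it takes over 32 s, if anything falls off the work surface, if the arm or the gripper's body presses on something with over 40 N, if the wrist force passes 120 N, or if a joint passes its speed limit or range.

### The arm

A 6-joint arm with a two-finger parallel gripper is mounted at the origin on the work surface. World frame = base frame: x ahead of the robot, y to its left, z up, the work surface at z = 0. Lengths are in m, angles in rad, forces in N, time in s.
With the tool pointing down it reaches from about 0.225 to 0.875 m from the base axis. Payload 3.4 kg.
Tool frame: the origin (TCP) lies at the very end of the fingers, on their centre line; the grasp point (between the pads) lies 19 mm behind it; z points along the fingers, y is the line along which they close (so a half turn about z gives the same grasp; the last joint's range is limited). The gripper opens to 85 mm and grips with 20 to 120 N. Pads are 22 mm wide; open, the fingers measure 114 mm over their backs; the gripper's body (76 mm by 85 mm) begins 54 mm behind the grasp point. The pads swing forward as they close: fully open they stand 13 mm farther back than shut.
Start: joints at [1.14, 0.276, 1.505, -0, 1.361, -0.121], TCP at [0.175, 0.548, 0.231] pointing down, gripper open.
Joint ranges: [-2.89, 2.89], [-0.75, 2.08], [0.22, 2.7], [-1.18, 4.32], [0.11, 2.71], [-2.7, 2.7]. Speed limits (rad/s): [2.57, 2.57, 3.14, 3.14, 3.14, 3.14].

### API

Orientations are given as a rotation vector (axis times angle).
In Python, from plant import ctrl gives the robot as it stands. The module is installed in compiled form; this text tells all that it offers. Calls block until the motion is done:
- ctrl.move_to(position, orientation): joint-space move of the TCP to a pose.
- ctrl.move_linear(position, orientation=None, rate=0.15, max_force=None): straight line of the TCP; orientation=None keeps the orientation; rate is the mean speed in m/s. With max_force (N) it stops when the force on the tool has changed by that much, and returns True; else False.
- ctrl.movej(angles): joint-space move.
- ctrl.ungrasp() and ctrl.grasp(f_grip=None): open the fingers fully, or close them until they stop; f_grip is the grip in N (None keeps the last).
- ctrl.pause(seconds).
- ctrl.ik(position, orientation): joint angles nearest the present ones, or None.
- ctrl.sense(): the state.
- ctrl.get_image(name): name is "side" or "top" or "wrist"; returns a dict with "color" (480x640x3 uint8, red, green, blue), "fx", "fy", "cx", "cy" (pixels), "rvec" (rotation vector, rad) and "tvec" (3), from world to camera coordinates, as OpenCV has them; the wrist camera has in their place "mount" (4x4, takes a point from camera to tool coordinates, whose origin is the TCP and whose axes are the flange's). Camera axes: x right, y down, z forward; pixel columns grow to the right and rows downward; lengths in m; the calibration is good to about 2 mm. The wrist camera is an equidistant fisheye: a pixel r from the principal point sees the ray r / f radians off the axis. A picture is of the moment at which its call begins: read the wrist's pose just before it. There is no depth.
A pose or a line that the arm cannot do raises ctrl.PlanningError and nothing moves.
- ctrl.sign_off(): hands the job in; it is judged then, once.
The state is a dict: "time": time; "joint_positions": joint angles; "joint_vel": joint speeds; "joint_torque": joint torques, N m; "eef_pos": TCP position; "tcp_rot": TCP orientation; "force": force on the tool from outside, world axes, zero at the start; "wrist_torque": the same for the moment, N m; "finger_gap": opening from 0.0 (shut) to 1.0 (fully open); "grip_force": force on a finger pad.
Only numpy, scipy, OpenCV 4.12 (cv2) and the standard library are available. Lean on these libraries where they do the work, as an engineer would, in place of code of your own. Each camera call takes 0.05 s, during which the arm holds its last target. There are 200 camera calls.

## Working session

There is one attempt and no reset: what is moved stays moved. The work goes in short steps, each a Python script; the robot and the scene stay as the last script left them, time stands still between calls to the robot, and variables do not carry over. Pictures are saved under pics/ and viewed, at most 10 in all, crops included, and the job is handed in when it is done.

```bash
mkdir -p pics
python3 - <<'E'
from plant import ctrl
import cv2,pickle
d={}
for n in("side","top","wrist"):
    s=ctrl.sense();i=ctrl.get_image(n);i['s']=s;d[n]=i
    cv2.imwrite(f"pics/{n}0.png",i["color"][:,:,::-1])
    print(n,{k:v for k,v in i.items() if k not in('color','s')})
pickle.dump(d,open('d0.pkl','wb'))
print(s)
E
```

```text
side {'fx': 610.1231397577137, 'fy': 610.1231397577137, 'cx': 319.66772848834694, 'cy': 242.69300200197353, 'rvec': array([ 2.30090906, -0.49854667,  0.19700852]), 'tvec': array([-0.51161076,  0.28125284,  1.62708528])}
top {'fx': 490.8953598118061, 'fy': 490.8953598118061, 'cx': 317.33604762870806, 'cy': 246.28830401211636, 'rvec': array([ 2.19596086, -2.18105574,  0.06371991]), 'tvec': array([-0.00642094,  0.59287089,  1.51257856])}
wrist {'fx': 371.64829954431775, 'fy': 371.64829954431775, 'cx': 318.5157362810619, 'cy': 237.54573834584184, 'mount': array([[-1.28115817e-03, -9.65173636e-01, -2.61606978e-01,
         6.68599166e-02],
       [ 9.99999106e-01, -1.13648187e-03, -7.04318719e-04,
         9.05481883e-04],
       [ 3.82478273e-04, -2.61607646e-01,  9.65174229e-01,
        -1.42721712e-01],
       [ 0.00000000e+00,  0.00000000e+00,  0.00000000e+00,
         1.00000000e+00]])}
{'time': 0.1, 'joint_positions': array([ 1.13998720e+00,  2.76546833e-01,  1.50602523e+00,  2.84508201e-07,
        1.36067971e+00, -1.20990009e-01]), 'joint_vel': array([-0.00226911, -0.00087745, -0.00414884, -0.00291116, -0.00041156,
       -0.00067812]), 'joint_torque': array([ 2.12064333e-03, -4.17702484e+01, -2.46403885e+01, -7.76730053e-05,
        5.83109184e-03, -5.84067919e-06]), 'eef_pos': array([0.17511109, 0.54719256, 0.23051015]), 'tcp_rot': array([-4.84648827e-01, -3.10352580e+00,  2.50710294e-03]), 'force': array([ 0.24711714, -0.43853107,  0.17755816]), 'wrist_torque': array([-0.00864151, -0.02013501, -0.00357215]), 'grip_force': 0.0, 'finger_gap': 1.0011402021242621}
```

View pics/side0.png

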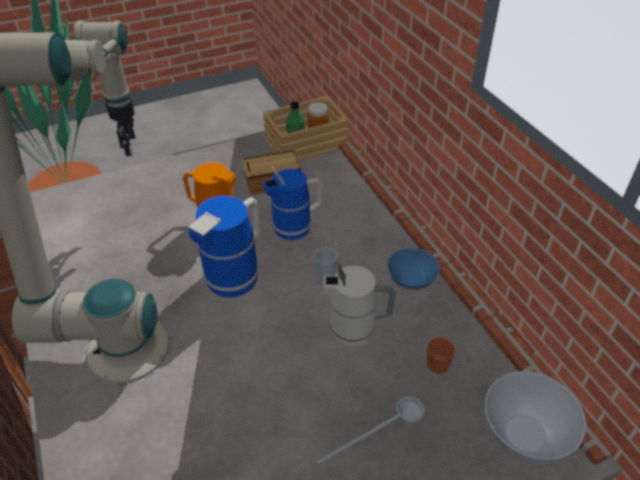

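View pics/top0.png

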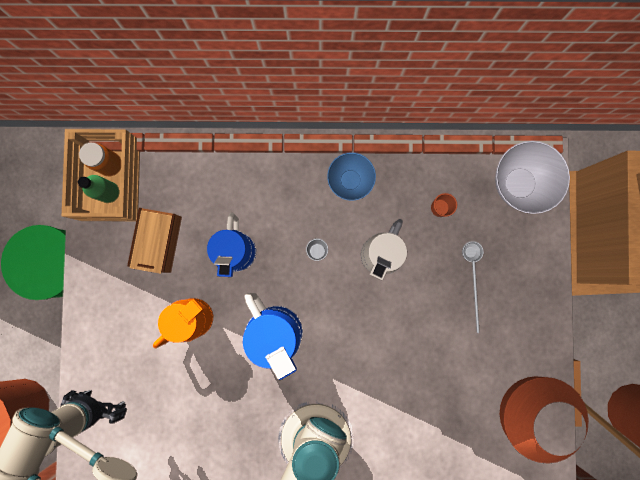

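Run:
```python
import cv2,numpy as np
s=cv2.imread('pics/side0.png')[150:250,240:340];t=cv2.imread('pics/top0.png')[205:285,195:275]
cv2.imwrite('pics/c0.png',np.hstack([cv2.resize(s,(400,400),interpolation=3),cv2.resize(t,(400,400),interpolation=3)]))
```

```text
(no output)
```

View pics/c0.png

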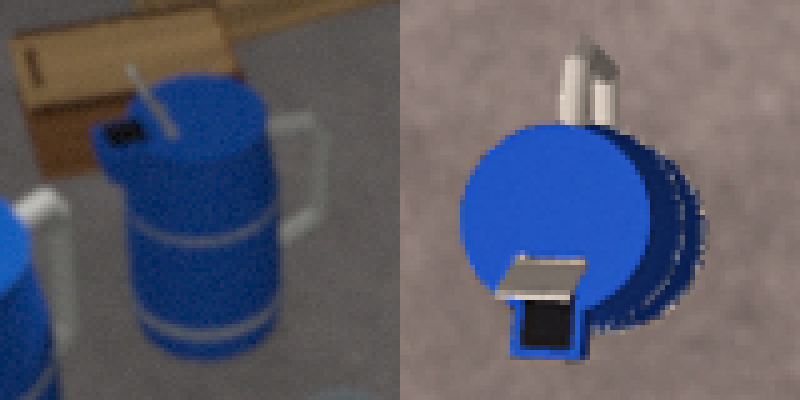

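```bash
cat > h.py <<'E'
import numpy as np,cv2,pickle
from scipy.spatial.transform import Rotation as R
d=pickle.load(open('d0.pkl','rb'))
def K(i): return np.array([[i['fx'],0,i['cx']],[0,i['fy'],i['cy']],[0,0,1.]])
def ray(n,p):
    i=d[n];r=R.from_rotvec(i['rvec']).as_matrix();return -r.T@i['tvec'],r.T@np.linalg.solve(K(i),[p[0],p[1],1])
def onz(n,p,z):
    o,v=ray(n,p);return o+v*(z-o[2])/v[2]
def proj(n,P):
    i=d[n];return cv2.projectPoints(np.float64(P).reshape(-1,1,3),i['rvec'],i['tvec'],K(i),None)[0].reshape(-1,2)
def jug(c,yaw,th):
    f=lambda q:[c[0]+np.cos(yaw)*q[0]-np.sin(yaw)*q[1],c[1]+np.sin(yaw)*q[0]+np.cos(yaw)*q[1],q[2]]
    return np.array([f(q) for q in [(0,0,.2),(-.077,0,.2),(-.025,0,.204),(-.025-.048*np.cos(th),0,.204+.048*np.sin(th)),(0,0,0)]])
E
python3 - <<'E'
from h import *
T=lambda x,y:(195+(x-400)/5-.4,205+y/5-.4)
c=onz('top',T(555.5,218),.2);sp=onz('top',T(549,358),.2);hi=onz('top',T(551,258),.204)
print('c',c,'spout',sp,'hinge',hi,np.linalg.norm((sp-c)[:2]))
h=onz('top',T(572,60),.19);print('handle',h)
v=(h-sp)[:2];print('yaw',np.arctan2(*(c-sp)[1::-1]),np.arctan2(v[1],v[0]))
S=lambda x,y:(240+x/4-.4,150+y/4-.4)
print('side spout',onz('side',S(125,132),.2))
# tip: triangulate top & side
for nm,a,b in(('tip',T(536,297),S(131,70)),('hinge',T(551,258),S(173,133))):
    o1,v1=ray('top',a);o2,v2=ray('side',b)
    s=np.linalg.lstsq(np.c_[v1,-v2],o2-o1,rcond=None)[0];p,q=o1+v1*s[0],o2+v2*s[1];print(nm,(p+q)/2,np.linalg.norm(p-q))
# big jug: top rim left/right extent and height
print('bigjug top@.28',onz('top',(271,338),.28),'base side',onz('side',(232,290),0))
for z in(.2,.25,.3,.35):print(z,proj('side',onz('top',(271,338),z)))
E
```

```text
c [0.57474434 0.24878464 0.2       ] spout [0.49791362 0.25093368 0.2       ] hinge [0.55256745 0.25008367 0.204     ] 0.07686076393506981
handle [0.66335046 0.24313132 0.19      ]
yaw -0.027963790550046847 -0.047127291556369064
side spout [0.52053599 0.25742295 0.2       ]
tip [0.52780263 0.24715101 0.26204739] 0.004193781129103635
hinge [0.55446753 0.2519375  0.19153412] 0.0030009147302768077
bigjug top@.28 [0.34116173 0.11347277 0.28      ] base side [0.31797571 0.07986049 0.        ]
0.2 [[223.77201047 229.58642881]]
0.25 [[224.32253413 216.34137852]]
0.3 [[224.89823314 202.49063435]]
0.35 [[225.5008748  187.99167669]]
```

```bash
cat >> h.py <<'E'
yaw=-.037;H=np.array([.550,.2497,.204]);u=np.array([-np.cos(yaw),-np.sin(yaw),0]);Z=np.array([0,0,1.])
def ori(sg):
    x=sg*u;z=-Z;return R.from_matrix(np.c_[x,np.cross(z,x),z]).as_rotvec()
def P(a,h): return H+u*(a-.011)+Z*h   # front lower finger edge a beyond hinge, h above it
E
python3 - <<'E'
from h import *;from plant import ctrl
for sg in(1,-1):print(sg,ctrl.ik(P(-.008,.16),ori(sg)),ctrl.ik(P(-.008,.04),ori(sg)))
sg=1 if ctrl.ik(P(-.008,.16),ori(1)) is not None else -1
q0=ctrl.sense()['joint_positions']
ctrl.grasp(20)
p=ctrl.sense()['eef_pos'].copy();p[2]=.40
ctrl.move_linear(p,rate=.25)
a=max((s for s in(1,-1) if ctrl.ik(P(-.008,.18),ori(s)) is not None),key=lambda s:-abs(ctrl.ik(P(-.008,.18),ori(s))[5]))
print('sg',a);ctrl.move_to(P(-.008,.19),ori(a))
s=ctrl.sense();print(s['time'],s['eef_pos'],P(-.008,.19),s['finger_gap'],s['force'])
i=ctrl.get_image('wrist')
cv2.imwrite('pics/w1.png',i['color'][:,:,::-1])
# project model
M=i['mount'];Rt=R.from_rotvec(s['tcp_rot']).as_matrix()
for X in jug([.5748,.2488],yaw,1.05):
    t=Rt.T@(X-s['eef_pos']);c=M[:3,:3].T@(t-M[:3,3]);r=np.hypot(c[0],c[1]);an=np.arctan2(r,c[2])*i['fx'];print((i['cx']+an*c[0]/r,i['cy']+an*c[1]/r))
E
```

```text
1 [ 3.00532941e-01  3.09609953e-01  1.13767018e+00 -4.44089210e-16
  1.69431252e+00 -1.23326339e+00] [ 3.00532941e-01  3.39456483e-01  1.37990769e+00 -4.44089210e-16
  1.42222849e+00 -1.23326339e+00]
-1 [ 3.00532941e-01  3.09609953e-01  1.13767018e+00 -4.44089210e-16
  1.69431252e+00  1.90832927e+00] [ 3.00532941e-01  3.39456483e-01  1.37990769e+00 -4.44089210e-16
  1.42222849e+00  1.90832927e+00]
sg 1
3.5417 [0.5684366  0.24989061 0.39402081] [0.568987   0.24899716 0.394     ] -0.001193855378460037 [-0.67518382 -0.09689532  0.40292209]
(np.float64(316.5552688341619), np.float64(218.60718805041492))
(np.float64(316.4788536945717), np.float64(134.85599449686794))
(np.float64(316.5006964870865), np.float64(192.51210678709842))
(np.float64(316.1910564534196), np.float64(169.97666144094188))
(np.float64(317.25605821259506), np.float64(189.5317801041441))
```

View pics/w1.png

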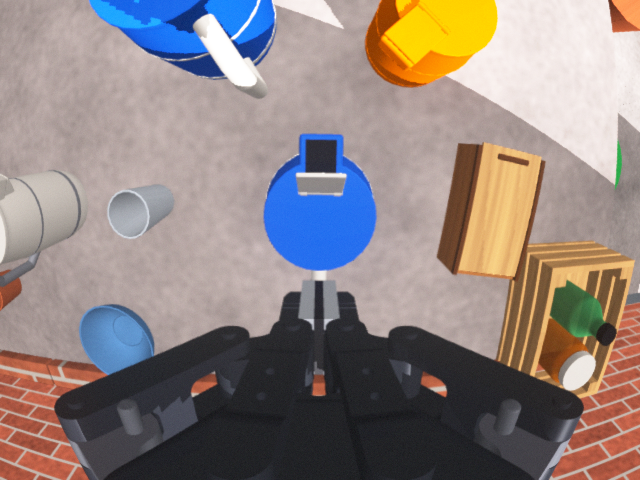

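Run:
```python
from h import *;from plant import ctrl
H[1]=.252
o=ori(1)
ctrl.move_linear(P(-.008,.06),o,rate=.15)
ctrl.move_linear(P(-.008,.037),o,rate=.06)
hit=False
for th in np.linspace(1.35,.0,7):
    hit=ctrl.move_linear(P(.037*np.cos(th),.037*np.sin(th)+.003),o,rate=.05,max_force=6)
    s=ctrl.sense();print(round(th,2),hit,s['time'],s['eef_pos'],s['force'])
    if hit:break
if not hit:
    hit=ctrl.move_linear(P(.037,-.004),o,rate=.02,max_force=3)
    s=ctrl.sense();print(hit,s['time'],s['eef_pos'],s['force'])
i=ctrl.get_image('wrist');cv2.imwrite('pics/w2.png',i['color'][:,:,::-1])
```

```text
1.35 False 5.6167 [0.55269888 0.25198797 0.24358822] [-0.10896451  0.29723477 -0.36101118]
1.12 False 5.9333 [0.54463104 0.25218113 0.24019038] [0.95151713 1.0037076  0.00416613]
0.9 False 6.25 [0.537547   0.25238831 0.23569735] [ 1.03552817 -0.27828294 -1.14535724]
0.68 False 6.5667 [0.53161702 0.25261343 0.22976398] [-0.66616785 -0.27631918  0.42204133]
0.45 False 6.8833 [0.52724807 0.25274205 0.22266242] [-0.06036293  0.5483445  -0.30821311]
0.23 False 7.2 [0.52454811 0.25281398 0.2147529 ] [ 0.29288311  0.95003891 -0.12480803]
0.0 False 7.5167 [0.52380536 0.25288174 0.20663827] [-0.01055476 -0.89545744 -0.01425969]
True 7.7333 [0.52409869 0.25296806 0.20600784] [-0.40494827 -0.67093683  3.77218325]
```

View pics/w2.png

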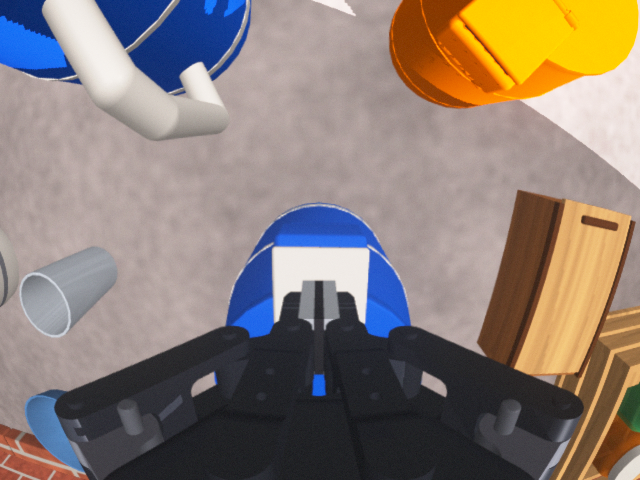

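The picture shows the flap lying flat over the spout (about 273–370, 247–320), with the fingertips on it at (320, 300). Next I withdraw and check.

Run:
```python
from h import *;from plant import ctrl
H[1]=.252;o=ori(1)
p=ctrl.sense()['eef_pos'].copy()
ctrl.move_linear(p+Z*.03,o,rate=.05);ctrl.move_linear(P(-.008,.20),o,rate=.15)
ctrl.pause(.3);s=ctrl.sense();print(s['time'],s['force'])
w=ctrl.get_image('wrist')['color'][100:300,200:440,::-1];t=ctrl.get_image('side')['color'][150:250,240:340,::-1]
cv2.imwrite('pics/e.png',np.hstack([cv2.resize(w,(480,400)),cv2.resize(t,(320,400))]))
```

```text
10.1583 [-0.18313735  0.5078068   0.51577233]
```

View pics/e.png

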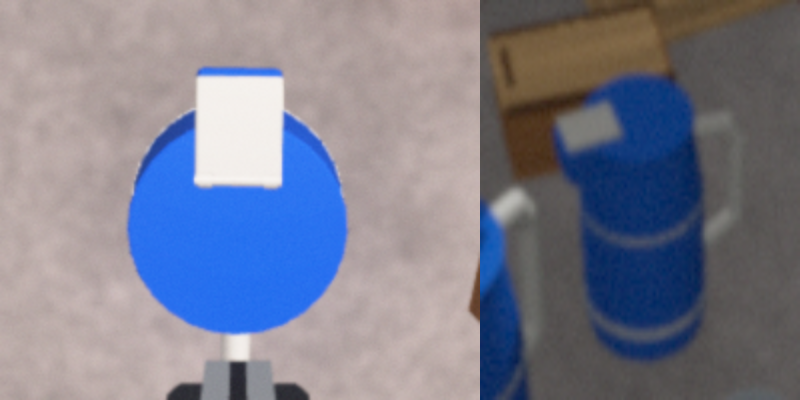

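The flap stays shut over the spout, from (195, 75) to (283, 187) in the crop. The jug has not moved and the fingers are clear of it.

```bash
python3 -c "
from plant import ctrl
print(ctrl.sign_off())"
```

```text
the job is handed in; nothing more can be done
None
```

The smaller blue jug's flap is shut, the jug stands where it was, the arm touched nothing else that I could see, and the job is handed in at about 10 s; no verdict was shown.

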